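Nest the spare stepped pot in its mate

ROBOT

A 7-joint arm with a two-finger parallel gripper is mounted at the origin on a cart in front of the work surface, level with it; the furniture and walls round the work are solid. World frame = base frame: x ahead of the robot, y to its left, z up, the work surface at z = 0. Lengths are in m, angles in rad, forces in N, time in s.
With the tool pointing down it reaches from about 0.4 to 0.85 m from the base axis. Payload 4.5 kg.
Tool frame: the origin (TCP) lies on the centre line of the jaws, within the pads' length; the fingertips stand 8 mm ahead of it and the grasp point (between the pads) lies 11 mm behind it; z points along the fingers, y is the direction in which the jaws open and shut (so a half turn about z gives the same grasp; the last joint's range is limited). The gripper opens to 85 mm and grips with 20 to 120 N. Pads are 22 mm wide; open, the fingers measure 114 mm over their backs; the gripper's body (76 mm by 85 mm) begins 54 mm behind the grasp point. The pads swing forward as they close: fully open they stand 13 mm farther back than shut.
Start: joints at [-1.214, 0.689, -0.195, 1.565, 0.157, 0.902, -0.215], TCP at [0.198, 0.593, 0.239] pointing down, gripper open.
Joint ranges: [-3.01, 3.01], [-0.46, 2.08], [-1.47, 1.51], [0.13, 2.56], [-1, 4.14], [0.04, 2.09], [-2.66, 2.66]. Speed limits (rad/s): [2.57, 2.57, 3.14, 3.14, 3.14, 3.14, 3.14].

INTERFACE

Orientations are given as a rotation vector (axis times angle).
In Python, from plant import robot gives the robot as it stands.
- The arm moves only by the tool move_arm, never from a script. Its argument "series" is a list of rows, each a list of 3 entries, a list of its own where there are three numbers: the shift along the world's x, y, z scaled (see below), then the turn, a rotation vector about the world's x, y, z scaled (see below), then the opening, from 0 (shut) to 1 (fully open). In form: [[[dx, dy, dz], [wx, wy, wz], hand], ...]. A call has exactly 10 rows; each row shifts and turns the commanded pose from where the row before left it; what a row does not reach is not made up. The controller multiplies each number of a shift by 0.03 m and each number of a turn by pi rad. A row lasts 1/12 s, in which the tool goes at most 41.7 mm and 7.16 degrees, less where a joint would pass 70% of its speed; a pose out of reach is approached as far as the arm can. A call with a number of a shift or a turn outside -1 to 1 is refused whole. A call with a gripper value outside its range is refused whole. The fingers move at their own pace and stop on an object; the grip force is fixed at half the most. Time passes only in rows, so rows that do not move let the fingers close, or fill a call up. It gives the time, the measured TCP pose, the force and the opening at its end, in the units of the state.
- robot.observe(): the state, without advancing time (a new reading comes with each control period).
- robot.grab_frame(name): name is "scene" or "side" or "wrist"; returns the picture (480x640x3 uint8, red, green, blue); there is no depth.
- robot.camera_params(name): a dict with "intrinsics" (3x3 intrinsics, pixels), "extrinsics" (4x4, takes a point from world to camera coordinates). Camera axes: x right, y down, z forward; pixel columns grow to the right and rows downward; lengths in m; the calibration is good to about 2 mm. A picture is of the moment at which its call begins: read the wrist's pose just before it. camera_params takes no time and is no camera call; for the wrist camera it gives the pose at the moment of the call.
- robot.sign_off(): hands the job in, once; it reports no verdict.
The state is a dict: "clock": time; "qpos": joint angles; "dq": joint speeds; "joint_efforts": joint torques, N m; "position": TCP position; "ee_rot": TCP orientation; "force": force on the tool from outside, world axes, zero at the start; "ft_torque": the same for the moment, N m; "finger_gap": finger opening in m.
Only numpy, scipy, OpenCV 4.12 (cv2) and the standard library are available. Lean on these libraries where they do the work, as an engineer would, in place of code of your own. Each camera call takes 0.05 s, during which the arm holds its last target.

TASK

One stepped metal parts pot stands on the black rubber mat. Among the three pots off the mat, find the one of the same stepped round shape and stack it upright into the pot on the mat, fully seated with its shoulder on the lower pot's rim, and let go. The straight-sided round pot and the square pot do not nest: leave them standing where they are, and leave the lower pot on its mat.

Things in the scene. Friction and masses are not known exactly. Their poses are not given: they have to be found in the camera images.
- base_pot: Open round steel pot with a step, 70 mm high, standing on a black rubber mat 130x130x3 mm. Foot 44 mm diameter, widening to 51 mm at 32 mm height; there a flat shoulder steps out to a straight collar, 62 mm outside, 57 mm inside, up to the rim. Loose, 0.22 kg. Origin: centre of underside, z up. A like pot nests with its shoulder on this rim, its origin 38 mm above this one's.
- spare_pot: Spare pot of exactly the same stepped round shape and size as base_pot (70 mm high, collar 62 mm outside from 32 to 70 mm height), upright on the worktop away from the mat. Loose, 0.13 to 0.25 kg. Origin: centre of underside, z up. Can be gripped across the outside of the collar; once nested, its collar stands wholly above the lower rim.
- straight_pot: Odd pot: open round steel pot with straight sides and no step, 62 mm outer diameter over its whole height of 70 mm; does not nest. Loose. Origin: centre of the underside; z up.
- square_pot: Odd pot: open square steel pot, 70 mm high; lower part 48 x 48 mm up to 32 mm height, then a collar 58 x 58 mm; does not nest. Loose. Origin: centre of the underside; z up, x and y square to its sides.
Not all that is in view belongs to the job. Leave any orange or red look-alike of the base_pot alone.

How it is judged:
By the outcome, as a careful person would: the job done as asked, in the order asked, and still so for the second after the job is handed in, with the robot touching nothing.
It also fails if it takes over 48 s, if anything falls off the work surface, if the arm or the gripper's body presses on something with over 40 N, if the wrist force passes 120 N, or if a joint passes its speed limit or range.

## Working session

There is one attempt and no reset: what is moved stays moved. The work goes in short steps, Python scripts to look and compute and a tool call to move; the robot and the scene stay as the last step left them, time stands still between calls to the robot, and variables do not carry over. Pictures are saved under pics/ and viewed, and the job is handed in when it is done.

Besides the shell and the picture viewer there is one more tool, called as name(argument=value, ...) on one line, values as JSON. move_arm: Moves the arm, as the interface text tells. Its arguments: {"type":"object","properties":{"series":{"type":"array"}},"required":["series"]}

```bash
mkdir -p pics; python3 - <<'E'
from plant import robot
import cv2
for n in ("scene","side","wrist"):
    p=robot.camera_params(n); im=robot.grab_frame(n)
    cv2.imwrite(f"pics/{n}0.png",im[:,:,::-1]); print(n,p)
print(robot.observe())
E
```

```text
scene {'intrinsics': array([[474.50146094,   0.        , 324.37474794],
       [  0.        , 474.50146094, 237.59060653],
       [  0.        ,   0.        ,   1.        ]]), 'extrinsics': array([[-0.72429918, -0.68948383, -0.0016557 ,  0.33490577],
       [-0.50081661,  0.52775269, -0.68604651,  0.24441709],
       [ 0.47389178, -0.49607372, -0.7275558 ,  0.69027587],
       [ 0.        ,  0.        ,  0.        ,  1.        ]])}
side {'intrinsics': array([[455.97334603,   0.        , 315.92860779],
       [  0.        , 455.97334603, 236.47094787],
       [  0.        ,   0.        ,   1.        ]]), 'extrinsics': array([[ 0.82923926, -0.5585746 , -0.01888562, -0.34545181],
       [-0.39489731, -0.56166855, -0.72703821,  0.20958108],
       [ 0.39549762,  0.6103465 , -0.68633722,  0.68166651],
       [ 0.        ,  0.        ,  0.        ,  1.        ]])}
wrist {'intrinsics': array([[368.90428448,   0.        , 323.06022038],
       [  0.        , 368.90428448, 241.05212836],
       [  0.        ,   0.        ,   1.        ]]), 'extrinsics': array([[ 0.31679945,  0.94849158, -0.00
[... 210 characters left out ...]
lock': 0.15, 'qpos': array([-1.21418128,  0.68979196, -0.19453016,  1.56610031,  0.15730027,
        0.90250261, -0.21512921]), 'dq': array([ 2.57221439e-05, -1.15967336e-03, -7.21296714e-04, -1.97395200e-03,
       -1.55253064e-04,  1.57708122e-04,  2.30500161e-04]), 'joint_efforts': array([-2.05795019e-03, -5.39934361e+01, -1.26871962e+00, -1.58716893e+01,
        9.22580279e-03,  6.50251852e-03, -2.29769697e-06]), 'position': array([0.19815315, 0.59224735, 0.23866922]), 'ee_rot': array([-5.04798935e-01, -3.10064408e+00,  2.20997655e-03]), 'force': array([ 0.0830679 ,  0.1017035 , -0.47879706]), 'ft_torque': array([-0.02424002,  0.00819891, -0.00232751]), 'finger_gap': 0.08512032448186344}
```

View pics/scene0.png

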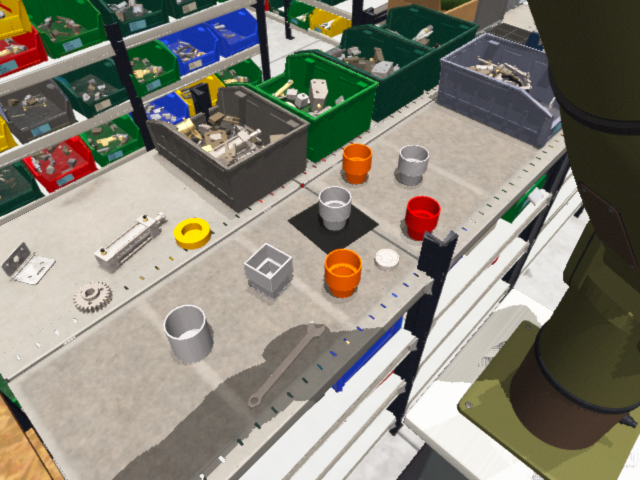

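View pics/side0.png

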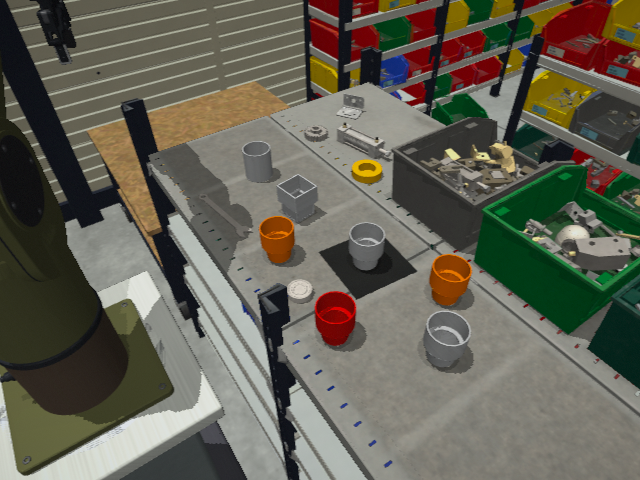

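View pics/wrist0.png

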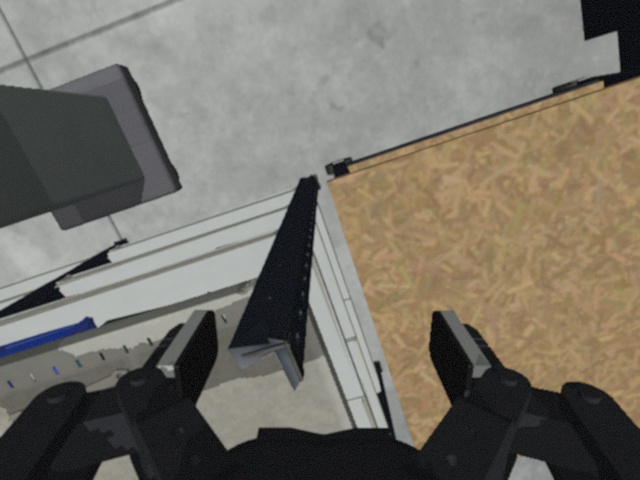

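Candidates in the scene picture, with pixel positions:
- Grey stepped pot off the mat at (413,163), also at side (447,338). This is my choice.
- Grey straight pot at (187,333) and grey square pot at (268,270).
- Base pot on the mat at (335,207).
- Look-alikes to leave: orange at (357,163) and (343,272), red at (423,217).

Next I check the choice in enlarged crops.

```bash
python3 - <<'E'
import cv2,numpy as np
a=cv2.imread("pics/scene0.png");b=cv2.imread("pics/side0.png")
def c(im,x,y): return cv2.resize(im[y:y+70,x:x+90],None,fx=4.4,fy=4.2,interpolation=cv2.INTER_CUBIC)
def g(im,x,y):
    o=c(im,x,y)
    for i in range(0,90,10):
        cv2.putText(o,str(x+i),(int(i*4.4),8),0,.3,(0,0,255)); cv2.line(o,(int(i*4.4),10),(int(i*4.4),16),(0,0,255))
    for i in range(0,70,10):
        cv2.putText(o,str(y+i),(0,int(i*4.2)+4),0,.3,(0,0,255)); cv2.line(o,(22,int(i*4.2)),(28,int(i*4.2)),(0,0,255))
    return o
cv2.imwrite("pics/crop0.png",np.vstack([np.hstack([g(a,370,130),g(a,290,175)]),np.hstack([g(b,402,303),g(b,322,212)])]))
E
```

```text
(no output)
```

View pics/crop0.png

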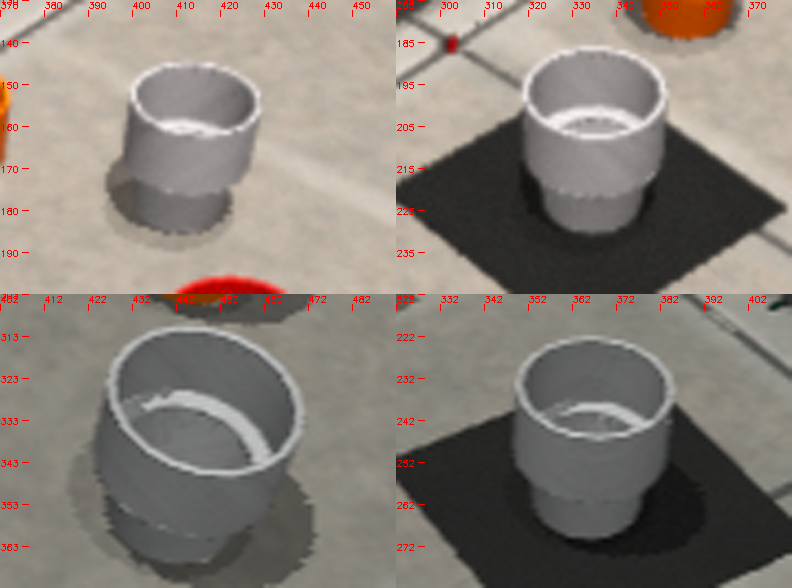

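The crop shows that the pot at (413,163) has a step, is round and stands off the mat. Base on mat confirmed. Now I measure both rims.

```bash
cat > h.py <<'E'
import numpy as np
from scipy.optimize import least_squares
def proj(P,K,E):
    q=P@E[:3,:3].T+E[:3,3]; q=q@K.T; return q[:,:2]/q[:,2:]
t=np.linspace(0,2*np.pi,181)
def bbox(x,y,z,r,p):
    u=proj(np.c_[x+r*np.cos(t),y+r*np.sin(t),0*t+z],p["intrinsics"],p["extrinsics"])
    return np.r_[u.min(0),u.max(0)]
def fit(bbs,z=None,r=None,x0=(.6,0)):
    # bbs list of (params,bbox l t r b); free z/r if None
    def f(v):
        zz=z if z is not None else v[2]; rr=r if r else v[-1]
        return np.concatenate([bbox(v[0],v[1],zz,rr,p)-np.array(b) for p,b in bbs])
    v=list(x0)+([.07] if z is None else [])+([] if r else [.031])
    s=least_squares(f,v); return s.x.round(4),s.fun.round(1)
E
python3 - <<'E'
from plant import robot
from h import *
S=robot.camera_params("scene");D=robot.camera_params("side")
for n,z,bs,bd in(("spare",.07,(397.5,144.5,427.2,162.5),(426.5,311,471,346)),("base",.073,(319,186,351.5,208),(349,222.3,385.3,246.7))):
    print(n,"scene",fit([(S,bs)],z),"side",fit([(D,bd)],z),"both",fit([(S,bs),(D,bd)],z,.031),fit([(S,bs),(D,bd)]))
# others centres roughly
for n,s in(("orange1",(357,152)),("orange2",(343,258)),("red",(423,205)),("straight",(186,318)),("square",(268,258)),("corner post",(437,240))):
    K,E=S["intrinsics"],S["extrinsics"];d=E[:3,:3].T@np.linalg.solve(K,[*s,1]);c=-E[:3,:3].T@E[:3,3]
    print(n,(c+d*(.07-c[2])/d[2]).round(3))
E
```

```text
spare scene (array([ 0.4626, -0.2667,  0.0308]), array([-0. ,  0.1,  0. , -0.1])) side (array([ 0.4616, -0.2737,  0.0305]), array([ 0.3, -0.4, -0.3,  0.3])) both (array([ 0.4629, -0.2721]), array([ 1.3, -1.1,  1.5, -1.3, -0.2, -1.8, -0.1, -0.7])) (array([ 0.465 , -0.2717,  0.0654,  0.0308]), array([ 0.3,  0.4,  0.1,  0.1,  0.4, -0.6, -0.1,  0.2]))
base scene (array([ 0.4851, -0.0537,  0.0307]), array([-0.1,  0.1,  0.1, -0.1])) side (array([ 0.487 , -0.0566,  0.0312]), array([ 0.1, -0.1, -0.1,  0.1])) both (array([ 0.4866, -0.0556]), array([-0.1, -0.8,  0.3, -0.9, -0.3, -0.2, -0.7, -0.2])) (array([ 0.4874, -0.0555,  0.0713,  0.0311]), array([-0.4, -0.3, -0.1, -0.4, -0.1,  0.3, -0.4,  0.3]))
orange1 [ 0.549 -0.191  0.07 ]
orange2 [0.374 0.047 0.07 ]
red [ 0.353 -0.152  0.07 ]
straight [0.465 0.298 0.07 ]
square [0.465 0.134 0.07 ]
corner post [ 0.284 -0.095  0.07 ]
```

Both cameras agree: the spare is near (0.463,-0.271) and the base near (0.487,-0.056), with rim radii of 31 mm and heights as specified. I'll swing round in an arc at about 0.24 m height, turning with the azimuth.

move_arm(series=[[[0.7, -0.6, 0], [0, 0, -0.0167], 1], [[0.7, -0.6, 0], [0, 0, -0.0167], 1], [[0.7, -0.6, 0], [0, 0, -0.0167], 1], [[0.7, -0.6, 0], [0, 0, -0.0167], 1], [[0.7, -0.6, 0], [0, 0, -0.0167], 1], [[0.7, -0.6, 0], [0, 0, -0.0167], 1], [[0.7, -0.6, 0], [0, 0, -0.0167], 1], [[0.7, -0.6, 0], [0, 0, -0.0167], 1], [[0.7, -0.6, 0], [0, 0, -0.0167], 1], [[0.7, -0.6, 0], [0, 0, -0.0167], 1]])

```text
clock: 0.98
position: [0.409, 0.4116, 0.2391]
ee_rot: [-1.295, -2.862, 0.001]
force: [0.3, 1.0, -0.4]
finger_gap: 0.0855
```

move_arm(series=[[[0.4, -0.9, 0], [0, 0, -0.0167], 1], [[0.4, -0.9, 0], [0, 0, -0.0167], 1], [[0.4, -0.9, 0], [0, 0, -0.0167], 1], [[0.4, -0.9, 0], [0, 0, -0.0167], 1], [[0.4, -0.9, 0], [0, 0, -0.0167], 1], [[0.4, -0.9, 0], [0, 0, -0.0167], 1], [[0.4, -0.9, 0], [0, 0, -0.0167], 1], [[0.4, -0.9, 0], [0, 0, -0.0167], 1], [[0.3, -0.9, 0], [0, 0, -0.0167], 1], [[0.3, -0.9, 0], [0, 0, -0.0167], 1]])

```text
clock: 1.82
position: [0.5225, 0.1413, 0.2392]
ee_rot: [-1.993, -2.428, 0.0]
force: [0.8, -0.7, -0.0]
finger_gap: 0.0855
```

move_arm(series=[[[0, -0.9, 0], [0, 0, -0.0167], 1], [[0, -0.9, 0], [0, 0, -0.0167], 1], [[0, -0.9, 0], [0, 0, -0.0167], 1], [[0, -0.9, 0], [0, 0, -0.0167], 1], [[0, -0.9, 0], [0, 0, -0.0167], 1], [[-0.1, -0.9, 0], [0, 0, -0.0167], 1], [[-0.1, -0.9, 0], [0, 0, -0.0167], 1], [[-0.2, -0.9, 0], [0, 0, -0.0167], 1], [[-0.2, -0.9, 0], [0, 0, -0.0167], 1], [[-0.2, -0.9, 0], [0, 0, -0.0167], 1]])

```text
clock: 2.65
position: [0.4977, -0.1284, 0.2392]
ee_rot: [-2.554, -1.828, 0.0]
force: [0.7, -0.3, 0.1]
finger_gap: 0.0857
```

move_arm(series=[[[-0.1, -0.6, 0], [0, 0, -0.0167], 1], [[-0.1, -0.6, 0], [0, 0, -0.0167], 1], [[-0.2, -0.6, 0], [0, 0, -0.0167], 1], [[-0.2, -0.6, 0], [0, 0, -0.0167], 1], [[-0.2, -0.6, 0], [0, 0, 0], 1], [[-0.2, -0.6, 0], [0, 0, 0], 1], [[-0.1, -0.6, 0], [0, 0, 0], 1], [[-0.1, -0.5, 0], [0, 0, 0], 1], [[0, 0, 0], [0, 0, 0], 1], [[0, 0, 0], [0, 0, 0], 1]])

```text
clock: 3.48
position: [0.4619, -0.2685, 0.2391]
ee_rot: [-2.731, -1.552, 0.0]
force: [-0.1, 1.1, 0.3]
finger_gap: 0.0855
```

```bash
cat > w.py <<'E'
import sys,numpy as np,cv2
from plant import robot
n=sys.argv[1]
p=robot.camera_params("wrist"); im=robot.grab_frame("wrist")
cv2.imwrite(f"pics/{n}.png",im[:,:,::-1]); np.savez(f"pics/{n}.npz",intrinsics=p["intrinsics"],extrinsics=p["extrinsics"])
o=robot.observe(); print(o["clock"],o["position"],o["ee_rot"],o["qpos"].round(2))
E
python3 w.py w1
```

```text
3.5333 [ 0.46228747 -0.26731702  0.23907032] [-2.72897527e+00 -1.55404996e+00 -4.72339798e-04] [ 0.31  0.58  0.2   1.85 -0.17  0.73  0.07]
```

View pics/w1.png

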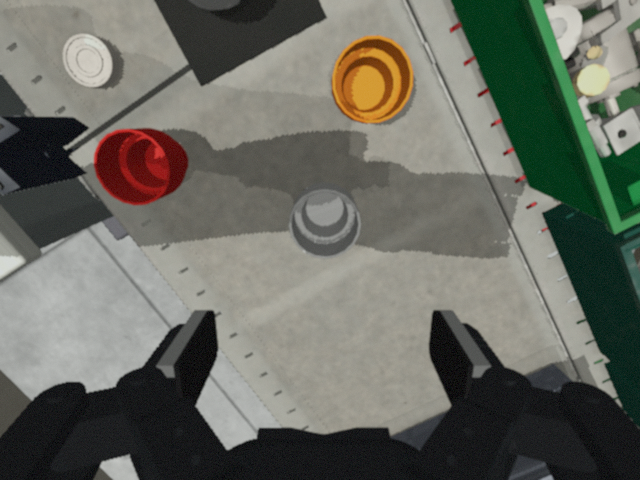

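The picture shows the spare pot at (325,222), with nothing where the fingers will come down. I enlarge the crop to fit the rim.

```bash
python3 - <<'E'
import cv2
a=cv2.imread("pics/w1.png")[175:270,270:380]
o=cv2.resize(a,None,fx=6,fy=6,interpolation=cv2.INTER_CUBIC)
for i in range(0,110,10): cv2.line(o,(i*6,0),(i*6,6),(0,0,255)); cv2.putText(o,str(270+i),(i*6,16),0,.35,(0,0,255))
for i in range(0,95,10): cv2.line(o,(0,i*6),(6,i*6),(0,0,255)); cv2.putText(o,str(175+i),(8,i*6+4),0,.35,(0,0,255))
cv2.imwrite("pics/w1c.png",o)
E
```

```text
(no output)
```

View pics/w1c.png

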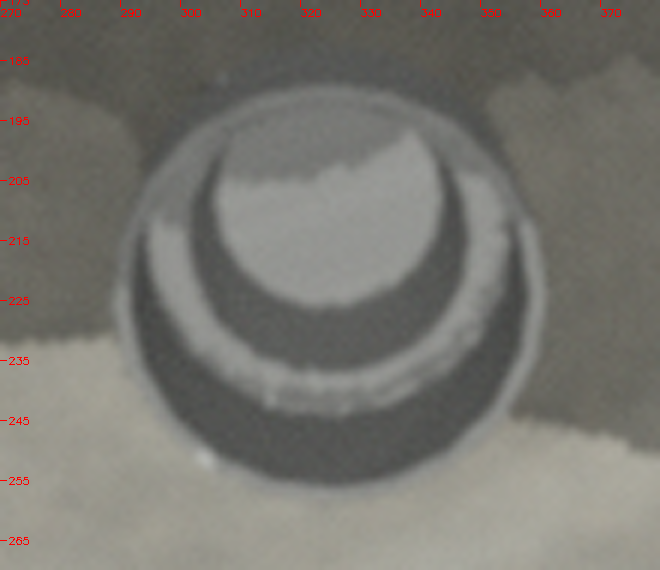

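Rim outer extents: x 288.8 to 360.5, y 189.2 to 256.5.

```bash
python3 - <<'E'
from plant import robot
from h import *
S=robot.camera_params("scene");D=robot.camera_params("side");W=np.load("pics/w1.npz")
b=(288.8,189.2,360.5,256.5)
print(fit([(W,b)],.07),fit([(W,b)],.07,.031),fit([(W,b),(S,(397.5,144.5,427.2,162.5)),(D,(426.5,311,471,346))],.07,.031))
E
```

```text
(array([ 0.4618, -0.2722,  0.03  ]), array([ 0.5, -0.5, -0.5,  0.5])) (array([ 0.4618, -0.2723]), array([-0.7, -1.5,  0.7,  1.8])) (array([ 0.4621, -0.2723]), array([-0.4, -1.8,  1. ,  1.5,  1.7, -1. ,  1.9, -1.1, -0.5, -1.4, -0.4,
       -0.3]))
```

All three cameras give (0.462,-0.272). I descend to a TCP height of about 0.045 m.

move_arm(series=[[[0, -0.15, -0.8], [0, 0, 0], 1], [[0, 0, -0.9], [0, 0, 0], 1], [[0, 0, -0.9], [0, 0, 0], 1], [[0, 0, -0.9], [0, 0, 0], 1], [[0, 0, -0.9], [0, 0, 0], 1], [[0, 0, -0.9], [0, 0, 0], 1], [[0, 0, -0.6], [0, 0, 0], 1], [[0, 0, -0.4], [0, 0, 0], 1], [[0, 0, -0.17], [0, 0, 0], 1], [[0, 0, 0], [0, 0, 0], 1]])

```text
clock: 4.37
position: [0.4623, -0.2716, 0.0445]
ee_rot: [-2.728, -1.555, 0.0]
force: [0.6, 0.4, 0.1]
finger_gap: 0.0856
```

```bash
python3 - <<'E'
from plant import robot
import cv2
im=robot.grab_frame("side")[:,:,::-1]; cv2.imwrite("pics/s2.png",cv2.resize(im[260:420,350:550],None,fx=4,fy=3.75))
print(robot.observe()["position"],robot.observe()["ee_rot"])
E
```

```text
[ 0.4626655  -0.27224938  0.04544318] [-2.72960553e+00 -1.55520115e+00 -5.74929445e-04]
```

View pics/s2.png

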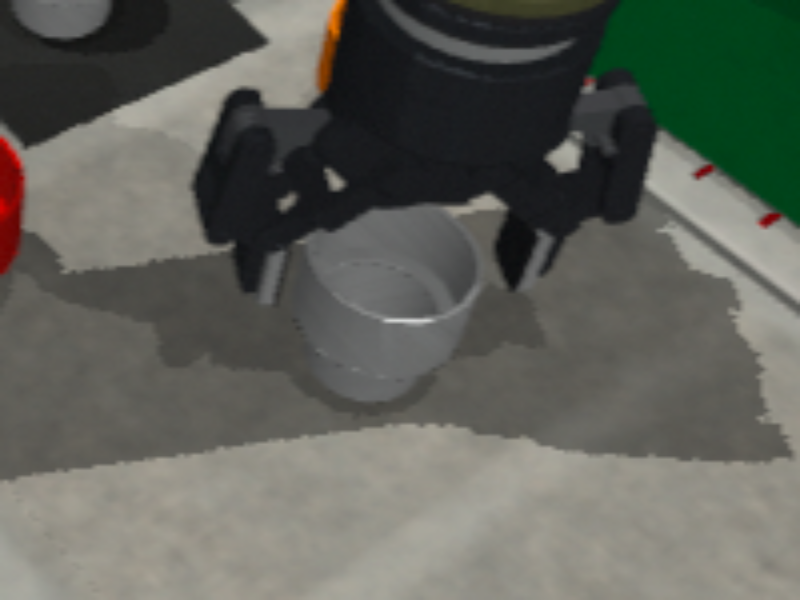

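The fingers straddle the collar cleanly (jaws at about (265,280) and (530,270) in the crop). I go 4 mm lower and close.

move_arm(series=[[[0, 0, -0.14], [0, 0, 0], 1], [[0, 0, 0], [0, 0, 0], 0], [[0, 0, 0], [0, 0, 0], 0], [[0, 0, 0], [0, 0, 0], 0], [[0, 0, 0], [0, 0, 0], 0], [[0, 0, 0], [0, 0, 0], 0], [[0, 0, 0], [0, 0, 0], 0], [[0, 0, 0], [0, 0, 0], 0], [[0, 0, 0], [0, 0, 0], 0], [[0, 0, 0], [0, 0, 0], 0]])

```text
clock: 5.25
position: [0.4623, -0.2728, 0.0423]
ee_rot: [2.73, 1.554, 0.001]
force: [-1.2, 0.7, 7.4]
finger_gap: 0.0617
```

move_arm(series=[[[0, 0, 0.2], [0, 0, 0], 0], [[0, 0, 0.4], [0, 0, 0], 0], [[0, 0, 0.6], [0, 0, 0], 0], [[0, 0, 0.7], [0, 0, 0], 0], [[0, 0, 0.7], [0, 0, 0], 0], [[0, 0, 0.7], [0, 0, 0], 0], [[0, 0, 0.5], [0, 0, 0], 0], [[0, 0, 0.3], [0, 0, 0], 0], [[0, 0, 0], [0, 0, 0], 0], [[0, 0, 0], [0, 0, 0], 0]])

```text
clock: 6.08
position: [0.4623, -0.2727, 0.1644]
ee_rot: [2.73, 1.554, 0.001]
force: [0.1, 0.5, -2.2]
finger_gap: 0.0615
```

```bash
python3 - <<'E'
from plant import robot
import cv2
im=robot.grab_frame("side")[:,:,::-1]; cv2.imwrite("pics/s3.png",im)
o=robot.observe();print(o["position"],o["ee_rot"],o["force"],o["finger_gap"])
E
python3 w.py w3
```

```text
[ 0.4618658  -0.27238055  0.16364324] [-2.72937287e+00 -1.55403797e+00  5.43262048e-04] [ 0.01747732  0.33001865 -1.85192316] 0.06135255008211658
6.1833 [ 0.46161245 -0.27230041  0.16323834] [-2.72879754e+00 -1.55355580e+00  1.39223056e-03] [ 0.35  0.69  0.16  1.92 -0.2   0.55  0.11]
```

View pics/s3.png

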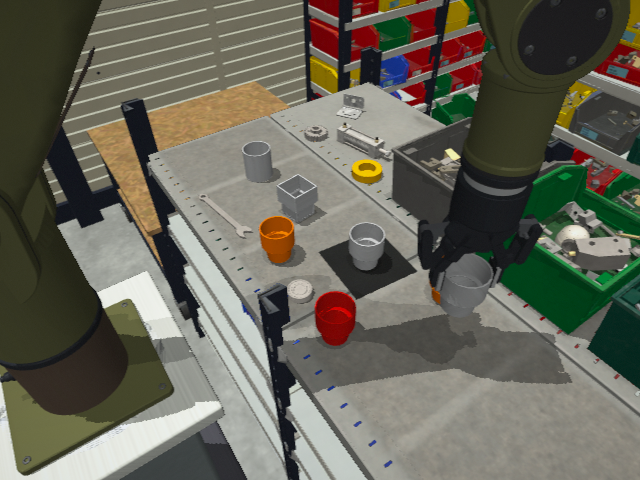

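View pics/w3.png

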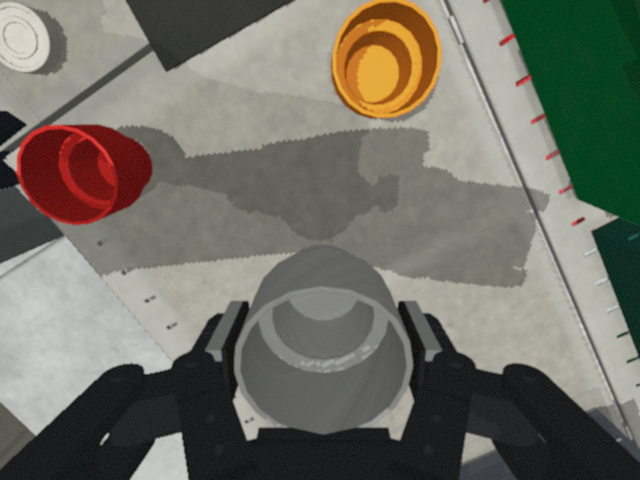

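The pot is held upright between the jaws. I move halfway and look at the base through the wrist camera.

move_arm(series=[[[0, 0.2, 0.2], [0, 0, 0], 0], [[0, 0.4, 0.1], [0, 0, 0], 0], [[0, 0.5, 0], [0, 0, 0], 0], [[0, 0.5, 0], [0, 0, 0], 0], [[0, 0.5, 0], [0, 0, 0], 0], [[0, 0.5, 0], [0, 0, 0], 0], [[0, 0.4, 0], [0, 0, 0], 0], [[0, 0.2, 0], [0, 0, 0], 0], [[0, 0, 0], [0, 0, 0], 0], [[0, 0, 0], [0, 0, 0], 0]])

```text
clock: 7.02
position: [0.4624, -0.1768, 0.1731]
ee_rot: [2.729, 1.555, -0.0]
force: [-0.3, 0.2, -1.4]
finger_gap: 0.0611
```

```bash
python3 w.py w4
```

```text
7.0667 [ 0.4623347  -0.17749689  0.17310824] [ 2.72983437e+00  1.55283188e+00 -1.62147601e-04] [ 0.16  0.64  0.18  2.03 -0.23  0.49 -0.03]
```

View pics/w4.png

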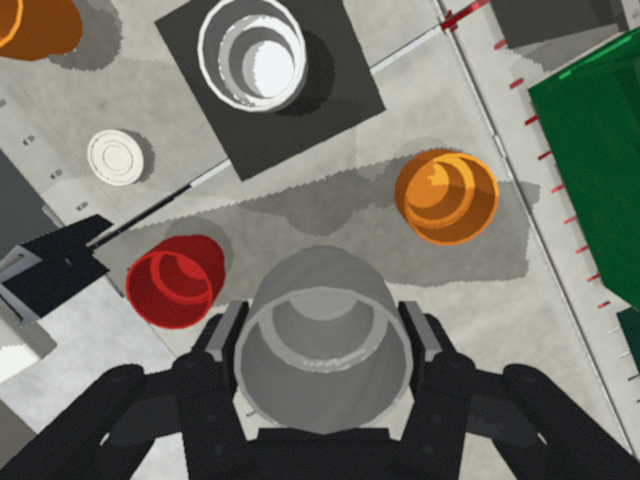

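```bash
python3 - <<'E'
import cv2,numpy as np
def g(x,y,w,h,f):
    a=cv2.imread("pics/w4.png")[y:y+h,x:x+w]
    o=cv2.resize(a,None,fx=f,fy=f,interpolation=cv2.INTER_CUBIC)
    for i in range(0,w,10): cv2.line(o,(i*f,0),(i*f,6),(0,0,255)); cv2.putText(o,str(x+i),(i*f,16),0,.35,(0,0,255))
    for i in range(0,h,10): cv2.line(o,(0,i*f),(6,i*f),(0,0,255)); cv2.putText(o,str(y+i),(8,i*f+4),0,.35,(0,0,255))
    return o
cv2.imwrite("pics/w4a.png",g(190,0,130,118,5))
cv2.imwrite("pics/w4b.png",g(225,240,200,200,3))
E
```

```text
(no output)
```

View pics/w4a.png

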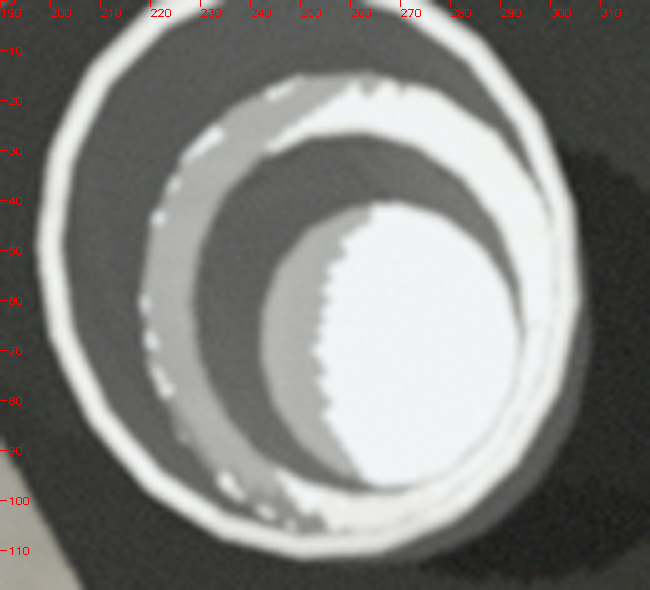

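View pics/w4b.png

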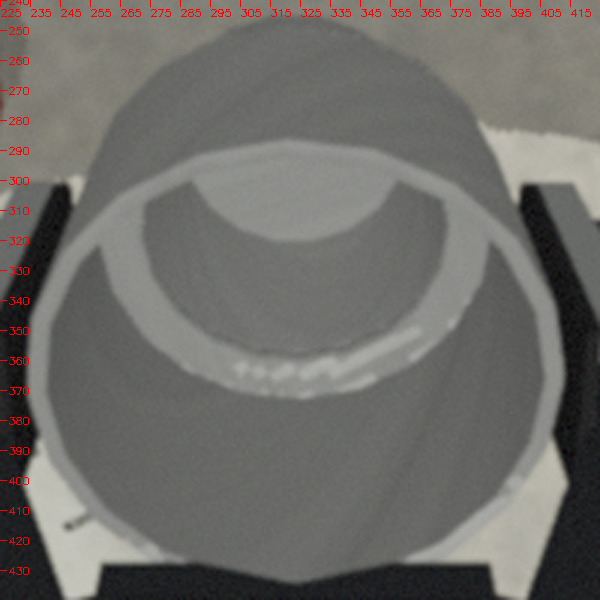

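```bash
python3 - <<'E'
from plant import robot
from h import *
W=np.load("pics/w4.npz");S=robot.camera_params("scene");D=robot.camera_params("side")
def f(v): return (bbox(v[0],v[1],.073,.031,W)-np.array([197.3,0,305.5,111.8]))[[0,2,3]]
s=least_squares(f,[.49,-.05]);print("base",s.x,s.fun)
print("held",fit([(W,(234,286,413,434))],None,.031,(.462,-.177)),fit([(W,(234,286,413,434))],.2013,None,(.462,-.177)))
E
```

```text
base [ 0.48681641 -0.05652054] [-0.38726042  0.38970222  0.03507416]
held (array([ 0.4618, -0.1787,  0.1966]), array([ 1. , -1.1, -1. ,  1.2])) (array([ 0.4636, -0.1757,  0.0297]), array([ 1. , -1.1, -1. ,  1.2]))
```

Base (0.4868,-0.0563) agrees with the earlier fit, and the held pot is centred on the TCP within about 1.5 mm. The shift is (+0.0245,+0.121) m.

move_arm(series=[[[0.1, 0.3, 0], [0, 0, 0], 0], [[0.1, 0.5, 0], [0, 0, 0], 0], [[0.1, 0.6, 0], [0, 0, 0], 0], [[0.1, 0.7, 0], [0, 0, 0], 0], [[0.1, 0.7, 0], [0, 0, 0], 0], [[0.1, 0.6, 0], [0, 0, 0], 0], [[0.1, 0.4, 0], [0, 0, 0], 0], [[0.1, 0.22, 0], [0, 0, 0], 0], [[0, 0, -0.4], [0, 0, 0], 0], [[0, 0, -0.4], [0, 0, 0], 0]])

```text
clock: 7.9
position: [0.4875, -0.0561, 0.1492]
ee_rot: [2.728, 1.554, 0.003]
force: [-0.1, -0.2, -1.8]
finger_gap: 0.0613
```

move_arm(series=[[[0, 0, -0.4], [0, 0, 0], 0], [[0, 0, -0.3], [0, 0, 0], 0], [[0, 0, -0.1], [0, 0, 0], 0], [[0, 0, 0], [0, 0, 0], 0], [[0, 0, 0], [0, 0, 0], 0], [[0, 0, 0], [0, 0, 0], 0], [[0, 0, 0], [0, 0, 0], 0], [[0, 0, 0], [0, 0, 0], 0], [[0, 0, 0], [0, 0, 0], 0], [[0, 0, 0], [0, 0, 0], 0]])

```text
clock: 8.73
position: [0.4864, -0.0561, 0.1252]
ee_rot: [2.73, 1.554, 0.001]
force: [-0.8, 0.2, -3.0]
finger_gap: 0.0617
```

```bash
cat > two.py <<'E'
import sys,cv2,numpy as np
from plant import robot
o=robot.observe();print(o["clock"],o["position"],o["ee_rot"],o["force"],o["finger_gap"])
n=sys.argv[1]
def g(im,x,y,w=100,h=150,f=4):
    c=cv2.resize(im[y:y+h,x:x+w,::-1],None,fx=f,fy=f,interpolation=cv2.INTER_CUBIC)
    for i in range(0,w,10): cv2.putText(c,str(x+i),(i*f,8),0,.3,(0,0,255))
    for i in range(0,h,10): cv2.putText(c,str(y+i),(0,i*f+4),0,.3,(0,0,255))
    return c
cv2.imwrite(f"pics/{n}.png",np.hstack([g(robot.grab_frame("scene"),290,100),g(robot.grab_frame("side"),320,140)]))
E
python3 two.py t5
```

```text
8.7333 [ 0.48637866 -0.0561247   0.12524368] [2.72991151e+00 1.55413155e+00 6.77023783e-04] [-0.75156832  0.18079944 -3.02517227] 0.06172926228152439
```

View pics/t5.png

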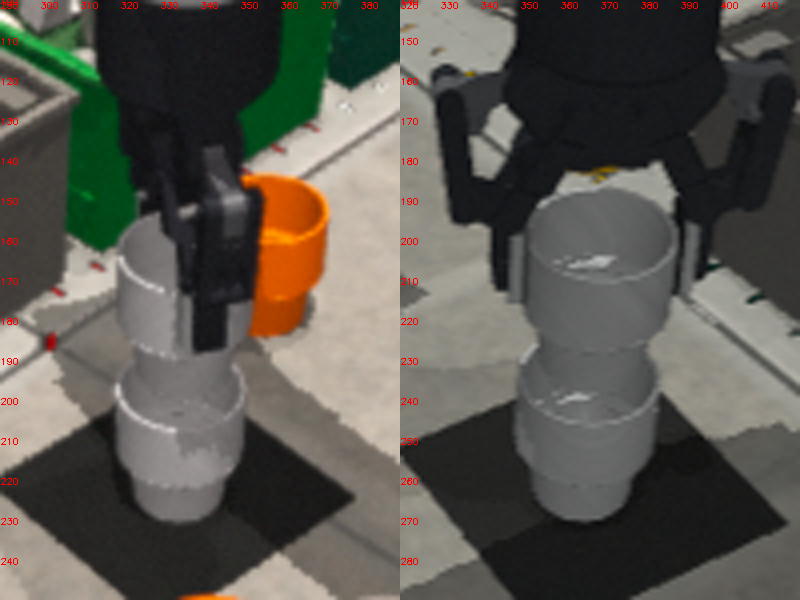

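Above the base, the foot is seen over the opening. I check the held rim's centre from the side camera.

```bash
python3 - <<'E'
from plant import robot
from h import *
D=robot.camera_params("side");S=robot.camera_params("scene")
print(fit([(D,(351.3,186.7,390,211))],.154,None),fit([(D,(351.3,186.7,390,211))],.154,.031))
for z,r in((.154,.031),(.116,.031),(.084,.022),(.073,.031)):
    print(z,bbox(.4864,-.0561,z,r,S).round(1),bbox(.4864,-.0561,z,r,D).round(1))
E
```

```text
(array([ 0.486 , -0.0593,  0.031 ]), array([-0. ,  0.1,  0. , -0.1])) (array([ 0.486 , -0.0593]), array([-0.1,  0. ,  0.1, -0.1]))
0.154 [318.7 150.8 353.9 172.5] [350.2 185.7 389.  209.8]
0.116 [318.9 167.4 353.  189.3] [349.5 203.5 386.9 227.8]
0.084 [323.9 183.7 347.5 199.3] [354.2 221.  379.9 238.3]
0.073 [319.2 185.1 352.  207. ] [348.7 222.2 384.7 246.7]
```

The held pot sits about 1 to 2 mm low in y relative to the base. I correct that and lower it into the collar.

move_arm(series=[[[0.02, 0.06, 0], [0, 0, 0], 0], [[0, 0, -0.15], [0, 0, 0], 0], [[0, 0, -0.15], [0, 0, 0], 0], [[0, 0, -0.15], [0, 0, 0], 0], [[0, 0, -0.15], [0, 0, 0], 0], [[0, 0, -0.15], [0, 0, 0], 0], [[0, 0, -0.15], [0, 0, 0], 0], [[0, 0, -0.1], [0, 0, 0], 0], [[0, 0, -0.1], [0, 0, 0], 0], [[0, 0, 0], [0, 0, 0], 0]])

```text
clock: 9.67
position: [0.4865, -0.0544, 0.0914]
ee_rot: [-2.73, -1.554, 0.001]
force: [0.4, -0.4, -1.9]
finger_gap: 0.0617
```

```bash
python3 two.py t6
```

```text
9.6667 [ 0.48653712 -0.054362    0.09142686] [-2.72987000e+00 -1.55385589e+00  1.11420154e-03] [ 0.40332273 -0.3974864  -1.91822786] 0.06168683714329263
```

View pics/t6.png

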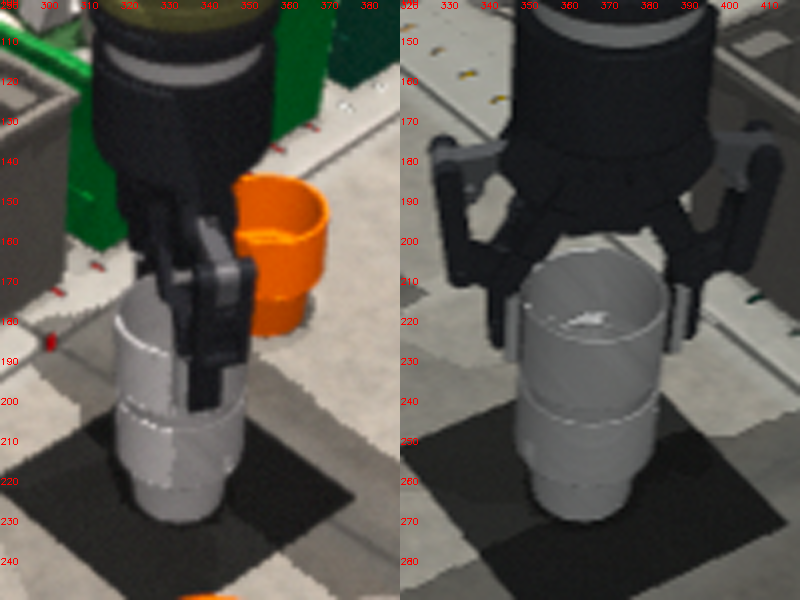

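No contact force so far, and the upper pot's collar lines up with the lower rim in both views. I lower the last 9 mm gently.

move_arm(series=[[[0, 0, -0.06], [0, 0, 0], 0], [[0, 0, -0.06], [0, 0, 0], 0], [[0, 0, -0.06], [0, 0, 0], 0], [[0, 0, -0.04], [0, 0, 0], 0], [[0, 0, -0.03], [0, 0, 0], 0], [[0, 0, -0.02], [0, 0, 0], 0], [[0, 0, 0], [0, 0, 0], 0], [[0, 0, 0], [0, 0, 0], 0], [[0, 0, 0], [0, 0, 0], 0], [[0, 0, 0], [0, 0, 0], 0]])

```text
clock: 10.6
position: [0.4869, -0.0543, 0.084]
ee_rot: [2.73, 1.554, 0.0]
force: [-0.6, -0.7, -2.3]
finger_gap: 0.0613
```

```bash
python3 two.py t7
```

```text
10.6 [ 0.48688149 -0.05434884  0.08397271] [2.73004117e+00 1.55424172e+00 2.18206546e-04] [-0.59902717 -0.70419591 -2.30087364] 0.06130567208387053
```

View pics/t7.png

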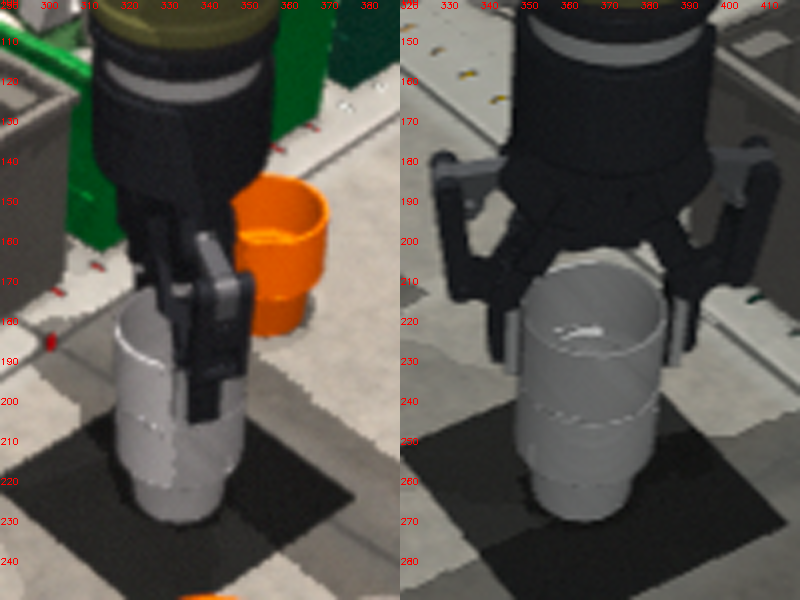

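It is nearly seated and still carries no load. I ease down 1.5 mm more.

move_arm(series=[[[0, 0, -0.015], [0, 0, 0], 0], [[0, 0, 0], [0, 0, 0], 0], [[0, 0, -0.015], [0, 0, 0], 0], [[0, 0, 0], [0, 0, 0], 0], [[0, 0, -0.015], [0, 0, 0], 0], [[0, 0, 0], [0, 0, 0], 0], [[0, 0, 0], [0, 0, 0], 0], [[0, 0, 0], [0, 0, 0], 0], [[0, 0, 0], [0, 0, 0], 0], [[0, 0, 0], [0, 0, 0], 0]])

```text
clock: 11.53
position: [0.4869, -0.0544, 0.0833]
ee_rot: [2.73, 1.554, 0.001]
force: [-1.3, 0.0, 8.1]
finger_gap: 0.0615
```

The force went from -2 to +8 N at a TCP height of 0.083 (expected 0.0825), so the shoulder is on the rim. I release.

move_arm(series=[[[0, 0, 0], [0, 0, 0], 0.75], [[0, 0, 0], [0, 0, 0], 0.8], [[0, 0, 0], [0, 0, 0], 0.85], [[0, 0, 0], [0, 0, 0], 0.9], [[0, 0, 0], [0, 0, 0], 1], [[0, 0, 0], [0, 0, 0], 1], [[0, 0, 0], [0, 0, 0], 1], [[0, 0, 0], [0, 0, 0], 1], [[0, 0, 0], [0, 0, 0], 1], [[0, 0, 0], [0, 0, 0], 1]])

```text
clock: 12.37
position: [0.4869, -0.0544, 0.0826]
ee_rot: [2.73, 1.554, 0.0]
force: [0.6, 0.2, -0.3]
finger_gap: 0.0856
```

```bash
python3 two.py t8
```

```text
12.3667 [ 0.48687493 -0.05435348  0.08256503] [2.73016163e+00 1.55410659e+00 1.37840039e-04] [ 0.60648165  0.18885004 -0.25065137] 0.08562199899209533
```

View pics/t8.png

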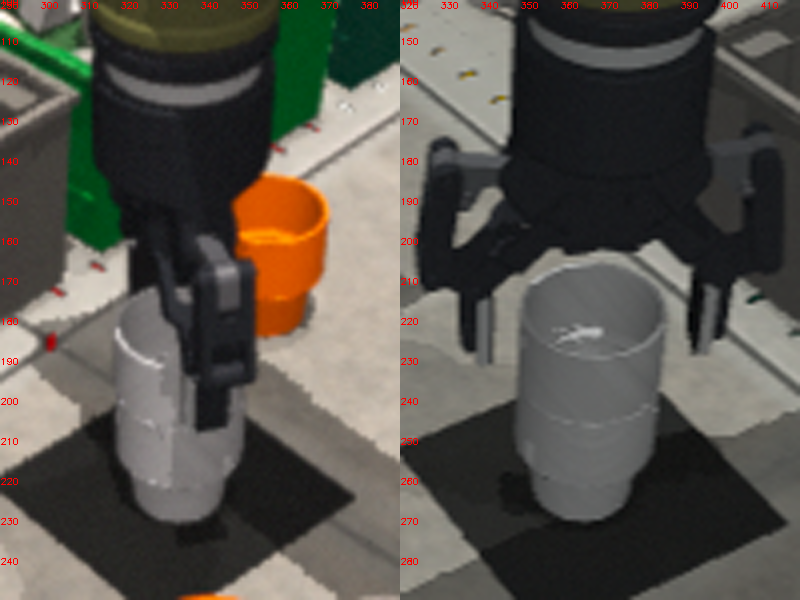

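Released and clear on both sides. I retreat straight up.

move_arm(series=[[[0, 0, 0.2], [0, 0, 0], 1], [[0, 0, 0.4], [0, 0, 0], 1], [[0, 0, 0.6], [0, 0, 0], 1], [[0, 0, 0.7], [0, 0, 0], 1], [[0, 0, 0.7], [0, 0, 0], 1], [[0, 0, 0.7], [0, 0, 0], 1], [[0, 0, 0.7], [0, 0, 0], 1], [[0, 0, 0.6], [0, 0, 0], 1], [[0, 0, 0.3], [0, 0, 0], 1], [[0, 0, 0], [0, 0, 0], 1]])

```text
clock: 13.3
position: [0.4879, -0.0545, 0.2315]
ee_rot: [2.728, 1.553, 0.006]
force: [-0.1, -0.5, -0.2]
finger_gap: 0.0855
```

```bash
python3 two.py t9; python3 w.py w9; python3 - <<'E'
from plant import robot
import cv2
cv2.imwrite("pics/side9.png",robot.grab_frame("side")[:,:,::-1])
E
```

```text
13.3 [ 0.48790377 -0.05452145  0.23148703] [2.72834958 1.55301817 0.0055982 ] [-0.10980978 -0.49481923 -0.16449581] 0.08546019700550249
13.45 [ 0.4861871  -0.05412396  0.22878948] [-2.72924260e+00 -1.55400907e+00  1.91581483e-03] [-0.16  0.55  0.28  1.99 -0.24  0.64 -0.26]
```

View pics/t9.png

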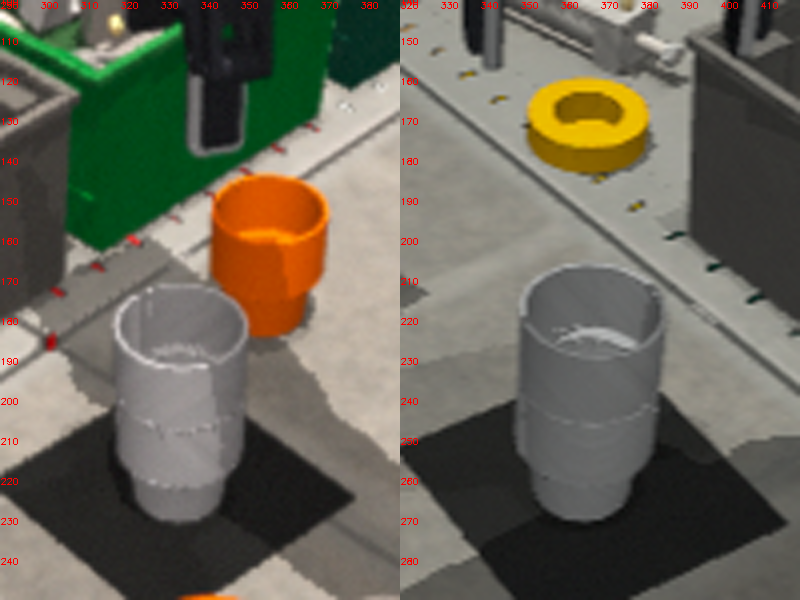

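View pics/side9.png

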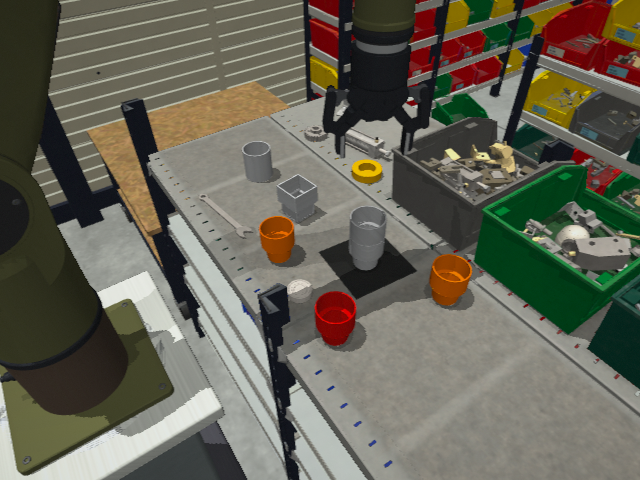

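Stack is upright with an even seam and level rim; quick check of rim height, then hand in.

```bash
python3 - <<'E'
from plant import robot
from h import *
D=robot.camera_params("side");S=robot.camera_params("scene")
print(fit([(S,(318.3,170.7,352.2,192.2)),(D,(349.3,205.5,386.2,229.3))],None,.031))
print(fit([(S,(318.3,170.7,352.2,192.2)),(D,(349.3,205.5,386.2,229.3))],.111,.031))
print(robot.sign_off())
E
```

```text
(array([ 0.4869, -0.0543,  0.1101]), array([-0.2, -0.5, -0.2, -0.1, -0.3,  0. , -0.1,  0.5]))
(array([ 0.4865, -0.0544]), array([-0. , -0.8,  0. , -0.4, -0.4, -0.3, -0.2,  0.2]))
the job is handed in; nothing more can be done
None
```

The grey stepped spare pot is stacked upright in the pot on the mat and released, and the job was handed in at about 13.5 s. I gripped it across the collar and lowered it in. Contact reached about 8 N at a TCP height of 0.083 m (0.0825 expected).

- **Seating:** the upper rim measures 110 mm high against 111 mm expected, within the calibration error. Its centre is (0.487, -0.054), about 2 mm from the base pot's (0.487, -0.056), which is within the play of the nest. The seam looks even and the stack upright.
- **Other things:** the lower pot is still on its mat. In the last side picture the straight, square, orange and red pots are where they were.
- **Disagreement:** before lowering, the side camera put the held pot 1 to 3 mm off the TCP in y. I corrected by about 2 mm, and it went in without sideways force. No check failed.

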